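Find the rocking corner of the bat jig and press its shim flat

ROBOT

A 6-joint arm with a two-finger parallel gripper is mounted at the origin on the work surface. World frame = base frame: x ahead of the robot, y to its left, z up, the work surface at z = 0. Lengths are in m, angles in rad, forces in N, time in s.
With the tool pointing down it reaches from about 0.325 to 0.925 m from the base axis. Payload 3.1 kg.
Tool frame: the origin (TCP) lies midway between the tips of the shut fingers; the grasp point (between the pads) lies 19 mm behind it; z points along the fingers, y is the line along which they close (so a half turn about z gives the same grasp; the last joint's range is limited). The gripper opens to 85 mm and grips with 20 to 120 N. Pads are 22 mm wide; open, the fingers measure 114 mm over their backs; the gripper's body (76 mm by 85 mm) begins 54 mm behind the grasp point. The pads swing forward as they close: fully open they stand 13 mm farther back than shut.
Start: joints at [-1.432, 0.217, 1.613, -0, 1.311, -0.112], TCP at [0.155, -0.605, 0.193] pointing down, gripper open.
Joint ranges: [-2.75, 2.75], [-0.78, 2.1], [0.31, 2.55], [-1.13, 4.27], [0.13, 2.63], [-2.58, 2.58]. Speed limits (rad/s): [2.79, 2.79, 3.14, 3.14, 3.14, 3.14].

INTERFACE

Orientations are given as a unit quaternion [w, x, y, z].
In Python, from plant import * gives the robot as it stands.
- The arm moves only by the tool jog_arm, never from a script. Its arguments are lists of equal length, an entry for each row: "xyz": the shift along the tool's x, y, z in cm, a list of three; "dr": the turn, a rotation vector about the tool's x, y, z in rad, a list of three; "gripper": the closure, from -1 (fully open) to 1 (shut). In form: {"xyz": [[tx, ty, tz], ...], "dr": [[wx, wy, wz], ...], "gripper": [gripper, ...]}. A call has exactly 8 rows; each row is the pose to reach, as a shift and turn from the pose commanded when the call began, along the tool's axes at that moment; what a row does not reach only later rows make up. A row lasts 1/8 s, in which the tool goes at most 62.5 mm and 10.7 degrees, less where a joint would pass 70% of its speed; a pose out of reach is approached as far as the arm can. A call with a gripper value outside its range is refused whole. The fingers move at their own pace and stop on an object; "force" is the grip in N (left out, the last holds). Time passes only in rows, so rows that repeat a pose let the fingers close, or fill a call up. It gives the time, the measured TCP pose, the force, the opening and the grip force at its end, in the units of the state.
- observe(): the state, without advancing time (a new reading comes with each control period).
- snapshot(name): name is "side" or "top" or "wrist"; returns a dict with "img" (384x512x3 uint8, red, green, blue), "fx", "fy", "cx", "cy" (pixels), "k1" (the pictures are not rectified: a ray, as slopes to the right and down, at radius r is drawn at 1 + k1 r^2 times it, then the intrinsics apply), "T" (4x4, takes a point from camera to world coordinates); the wrist camera has in their place "tool_from_camera" (4x4, takes a point from camera to tool coordinates, whose origin is the TCP and whose axes are the flange's). Camera axes: x right, y down, z forward; pixel columns grow to the right and rows downward; lengths in m; the calibration is good to about 2 mm. A picture is of the moment at which its call begins: read the wrist's pose just before it. There is no depth.
- close_job(): hands the job in; it is judged then, once.
Trained networks look in a picture, given as the dict that the camera call returned (one of the last four; its "shot" number tells which), for a name from the list of things; names that differ only in an ending like _2 or _b are one class to them, and where a whole thing is asked for, a point or a joint stands for the part that bears it (a point fixed in the world has none). Each returns a list of dicts, best first, with "score" (0 to 1); they miss things now and then, are a little off and sometimes report something else, mostly with a low value. They report only what shows in the picture. A call takes as long as a camera call.
- trace(picture, target): "region" (384x512 bool, what is visible of it) and "bbox" ([left, top, right, bottom] in pixels, round what is visible of it).
The state is a dict: "time_s": time; "joints": joint angles; "joint_vel": joint speeds; "tau": joint torques, N m; "eef_pos": TCP position; "tool_rot": TCP orientation; "wrist_force": force on the tool from outside, world axes, zero at the start; "moment": the same for the moment, N m; "gripper_width": opening from 0.0 (shut) to 1.0 (fully open); "finger_force": force on a finger pad.
Only numpy, scipy, OpenCV 4.12 (cv2) and the standard library are available. Lean on these libraries where they do the work, as an engineer would, in place of code of your own. Each camera call takes 0.05 s, during which the arm holds its last target. There are 200 camera calls.

TASK

The jig plate rocks on one of its four corners. With your fingertips press down on the corners of the plate, one after another, until you find the one that dips, then press the shim tab at that corner down flat. Leave the other three shim tabs standing up, do not lift or shift the plate, and leave the bat, the sanding block and the glue jar alone.

Things in the scene. Friction and masses are not known exactly. Their poses are not given: they have to be found in the camera images.
- bed: levelling bed: dark steel board 200 x 360 x 8 mm, fixed to the bench, turned up to 15 degrees. Origin: centre of its underside (z = 0); x away from the robot, y (long side) to the left. Carries four pads, four hinged shims and four low steel stops (tops 50 mm above the bench, mid-sides) that keep the plate from sliding, 3.5 mm play.
- plate: jig plate, plywood 170 (x) x 220 (y) x 18 mm, 0.6 kg, loose on the pads, a round bat blank (144 mm, 6 mm thick) fixed on top at its centre. Origin: centre of underside, 40 mm above the bench; its top is at 58 mm. Three of its pads are firm; the fourth, any one, is soft and looks alike: there the corner dips 5 mm when pressed (plate tilts 0.04 rad), springy: 1 N starts it, 2.5 N bottoms it; it returns when let go.
- corner_1 (a point): point on the plate's top face at its near-left (robot side, +y) corner, right above the pad there (70, 98 mm from the plate's centre; 15 and 12 mm in from its edges): the place to press. Moves with the plate.
- corner_2 (a point): point on the plate's top face at its far-left corner, right above the pad there (70, 98 mm from the plate's centre; 15 and 12 mm in from its edges): the place to press. Moves with the plate.
- corner_3 (a point): point on the plate's top face at its far-right corner, right above the pad there (70, 98 mm from the plate's centre; 15 and 12 mm in from its edges): the place to press. Moves with the plate.
- corner_4 (a point): point on the plate's top face at its near-right corner, right above the pad there (70, 98 mm from the plate's centre; 15 and 12 mm in from its edges): the place to press. Moves with the plate.
- shim_1 (a joint): steel shim, near-left (robot side, +y) corner, hinged along bed x, 14 mm above the bench, 12 mm inside the plate's +y edge. Tab 36 mm wide, 4 thick, sticks out in +y to 70 mm from the hinge. Value: tab's angle above flat, rad: starts 0.70 to 0.78 (free end 60 mm up); 0 = flat, end stop (tab top 16 mm up). Stiff, stays where left; 2 to 4 N moves it. Flat, its heels carry the corner firmly.
- shim_2 (a joint): steel shim, far-left corner, hinged along bed x, 14 mm above the bench, 12 mm inside the plate's +y edge. Tab 36 mm wide, 4 thick, sticks out in +y to 70 mm from the hinge. Value: tab's angle above flat, rad: starts 0.70 to 0.78 (free end 60 mm up); 0 = flat, end stop (tab top 16 mm up). Stiff, stays where left; 2 to 4 N moves it. Flat, its heels carry the corner firmly.
- shim_3 (a joint): steel shim, far-right corner, hinged along bed x, 14 mm above the bench, 12 mm inside the plate's -y edge. Tab 36 mm wide, 4 thick, sticks out in -y to 70 mm from the hinge. Value: tab's angle above flat, rad: starts 0.70 to 0.78 (free end 60 mm up); 0 = flat, end stop (tab top 16 mm up). Stiff, stays where left; 2 to 4 N moves it. Flat, its heels carry the corner firmly.
- shim_4 (a joint): steel shim, near-right corner, hinged along bed x, 14 mm above the bench, 12 mm inside the plate's -y edge. Tab 36 mm wide, 4 thick, sticks out in -y to 70 mm from the hinge. Value: tab's angle above flat, rad: starts 0.70 to 0.78 (free end 60 mm up); 0 = flat, end stop (tab top 16 mm up). Stiff, stays where left; 2 to 4 N moves it. Flat, its heels carry the corner firmly.
- tab_1 (a point): point on the upper face of shim 1's tab, on its midline, 58 mm from the hinge (12 mm from the free end), turning with it. At the start it is about 30 mm outside the plate's edge; pushing straight down there takes the tab all the way flat (the finger slides along it to about 42 mm from the hinge).
- tab_2 (a point): point on the upper face of shim 2's tab, on its midline, 58 mm from the hinge (12 mm from the free end), turning with it. At the start it is about 30 mm outside the plate's edge; pushing straight down there takes the tab all the way flat (the finger slides along it to about 42 mm from the hinge).
- tab_3 (a point): point on the upper face of shim 3's tab, on its midline, 58 mm from the hinge (12 mm from the free end), turning with it. At the start it is about 30 mm outside the plate's edge; pushing straight down there takes the tab all the way flat (the finger slides along it to about 42 mm from the hinge).
- tab_4 (a point): point on the upper face of shim 4's tab, on its midline, 58 mm from the hinge (12 mm from the free end), turning with it. At the start it is about 30 mm outside the plate's edge; pushing straight down there takes the tab all the way flat (the finger slides along it to about 42 mm from the hinge).
- pin_1 (a joint): brass tell-tale pin, 6 mm thick, hidden under the plate at the near-left (robot side, +y) corner (45, 90 mm from the bed's centre), its top 0.5 mm below the plate. Value: how far it has been pushed down, m: 0 at the start; it reads about 0.0035 after the plate has dipped fully at that corner, and stays down. Only the plate can push it; at firm corners it stays near 0.
- pin_2 (a joint): brass tell-tale pin, 6 mm thick, hidden under the plate at the far-left corner (45, 90 mm from the bed's centre), its top 0.5 mm below the plate. Value: how far it has been pushed down, m: 0 at the start; it reads about 0.0035 after the plate has dipped fully at that corner, and stays down. Only the plate can push it; at firm corners it stays near 0.
- pin_3 (a joint): brass tell-tale pin, 6 mm thick, hidden under the plate at the far-right corner (45, 90 mm from the bed's centre), its top 0.5 mm below the plate. Value: how far it has been pushed down, m: 0 at the start; it reads about 0.0035 after the plate has dipped fully at that corner, and stays down. Only the plate can push it; at firm corners it stays near 0.
- pin_4 (a joint): brass tell-tale pin, 6 mm thick, hidden under the plate at the near-right corner (45, 90 mm from the bed's centre), its top 0.5 mm below the plate. Value: how far it has been pushed down, m: 0 at the start; it reads about 0.0035 after the plate has dipped fully at that corner, and stays down. Only the plate can push it; at firm corners it stays near 0.
- bat: bystander: flat wooden bat lying on the bench, blade 150 mm across and 6 mm thick, handle 95 x 28 x 18 mm. Origin: under the blade's centre; the handle points to its -x.
- sander: bystander: cork sanding block, 110 x 55 x 28 mm. Origin: centre of its underside.
- glue: bystander: amber glass jar, 56 mm wide, 85 mm high. Origin: centre of its underside.

How it is judged:
On the way, in this order (a step that is already met when the one before it is completed fails the run):
1. the rocking corner is pressed down with the fingers, by about half its dip or more (its tell-tale pin goes down 1.5 mm) (value of joint any of pin_1, pin_2, pin_3, pin_4 above 0.0015 m and contact force between the fingers and plate above 0.5 N), for 0.1 s.
2. the shim at that corner is pressed flat (below 0.10 rad), the other three still stand up (((value of joint pin_1 above 0.0015 m and value of joint shim_1 below 0.1 rad and value of joint each of shim_2, shim_3, shim_4 above 0.5 rad) or (value of joint pin_2 above 0.0015 m and value of joint shim_2 below 0.1 rad and value of joint each of shim_1, shim_3, shim_4 above 0.5 rad) or (value of joint pin_3 above 0.0015 m and value of joint shim_3 below 0.1 rad and value of joint each of shim_1, shim_2, shim_4 above 0.5 rad) or (value of joint pin_4 above 0.0015 m and value of joint shim_4 below 0.1 rad and value of joint each of shim_1, shim_2, shim_3 above 0.5 rad))), for 0.2 s.
At the end, for the whole second after the job is handed in: the shim at the corner that rocked is within 0.10 rad of flat, the other three are above 0.5 rad, and the plate lies still and level (within 0.012 rad) within 15 mm of where it was (((value of joint pin_1 above 0.0015 m and value of joint shim_1 below 0.1 rad and value of joint each of shim_2, shim_3, shim_4 above 0.5 rad) or (value of joint pin_2 above 0.0015 m and value of joint shim_2 below 0.1 rad and value of joint each of shim_1, shim_3, shim_4 above 0.5 rad) or (value of joint pin_3 above 0.0015 m and value of joint shim_3 below 0.1 rad and value of joint each of shim_1, shim_2, shim_4 above 0.5 rad) or (value of joint pin_4 above 0.0015 m and value of joint shim_4 below 0.1 rad and value of joint each of shim_1, shim_2, shim_3 above 0.5 rad)) and angle between plate's own z axis and vertical below 0.012 rad and distance of plate from where it was at the start of the episode below 0.015 m and linear speed of plate below 0.01 m/s); the robot touches nothing.
It fails at once if a shim is pushed down (below 0.5 rad) at a corner that has not been found to dip ((value of joint pin_1 below 0.0012 m and value of joint shim_1 below 0.5 rad) or (value of joint pin_2 below 0.0012 m and value of joint shim_2 below 0.5 rad) or (value of joint pin_3 below 0.0012 m and value of joint shim_3 below 0.5 rad) or (value of joint pin_4 below 0.0012 m and value of joint shim_4 below 0.5 rad)).
It fails at once if the plate is lifted, tipped or carried: raised or moved by more than 15 mm, or tilted by more than 0.12 rad (distance of plate from where it was at the start of the episode above 0.015 m or angle between plate's own z axis and vertical above 0.12 rad).
It fails at once if the bat, the sanding block or the glue jar is moved by more than 20 mm, or the jar is tipped (distance of any of bat, sander, glue from where it was at the start of the episode above 0.02 m or angle between glue's own z axis and vertical above 0.3 rad).
It also fails if it takes over 53 s, if anything falls off the work surface, if the arm or the gripper's body presses on something with over 40 N, if the wrist force passes 120 N, or if a joint passes its speed limit or range.

## Working session

There is one attempt and no reset: what is moved stays moved. The work goes in short steps, Python scripts to look and compute and a tool call to move; the robot and the scene stay as the last step left them, time stands still between calls to the robot, and variables do not carry over. Pictures are saved under pics/ and viewed, at most 10 in all, crops included, and the job is handed in when it is done.

Besides the shell and the picture viewer there is one more tool, called by a JSON object that holds its "name" and its "arguments". jog_arm: Moves the arm, as the interface text tells. Its arguments: {"type":"object","properties":{"xyz":{"type":"array","items":{"type":"array","items":{"type":"number"}}},"dr":{"type":"array","items":{"type":"array","items":{"type":"number"}}},"gripper":{"type":"array","items":{"type":"number"}},"force":{"type":"number"}},"required":["xyz","dr","gripper"]}

```bash
mkdir -p pics
cat > h.py <<'E'
from plant import *
import numpy as np, cv2
def ray(s,u,v):
    K=np.array([[s["fx"],0,s["cx"]],[0,s["fy"],s["cy"]],[0,0,1]])
    p=cv2.undistortPoints(np.array([[[u,v]]],float),K,np.array([s["k1"],0,0,0,0.]))[0,0]
    T=np.array(s["T"]); d=T[:3,:3]@[p[0],p[1],1]; return T[:3,3],d
def at(s,u,v,z):
    o,d=ray(s,u,v); return o+d*(z-o[2])/d[2]
def proj(s,P):
    T=np.linalg.inv(np.array(s["T"])); c=T[:3,:3]@P+T[:3,3]; x,y=c[0]/c[2],c[1]/c[2]; k=1+s["k1"]*(x*x+y*y)
    return s["fx"]*x*k+s["cx"], s["fy"]*y*k+s["cy"]
E
python3 - <<'E'
from h import *
o=observe(); print(o)
for n in("top","side"):
    s=snapshot(n); cv2.imwrite(f"pics/{n}0.png",s["img"][:,:,::-1]); print(n,s["k1"],s["fx"],np.round(s["T"],3).tolist())
    for t in("plate","bed","shim_1","glue","sander","bat"):
        for r in trace(s,t)[:5]: 
            m=r["region"].astype(np.uint8); c=max(cv2.findContours(m,0,2)[0],key=cv2.contourArea)
            print(t,round(r["score"],2),np.round(r["bbox"]),m.sum(),cv2.minAreaRect(c))
            if n=="top" and t=="plate": print([np.round(at(s,*p,.058),4).tolist() for p in cv2.boxPoints(cv2.minAreaRect(c))])
E
```

```text
{'time_s': 0.0, 'joints': array([-1.43217482e+00,  2.17735241e-01,  1.61494763e+00, -3.83091838e-07,
        1.31128000e+00, -1.12229596e-01]), 'joint_vel': array([-0.00115424, -0.00038393,  0.00016452, -0.00020884, -0.00117545,
        0.00177201]), 'tau': array([-1.18015396e-03, -3.96847236e+01, -3.03855014e+01, -4.04473840e-04,
        9.71574074e-03,  1.66439577e-05]), 'eef_pos': array([ 0.15502012, -0.60453339,  0.19127306]), 'tool_rot': array([-1.18500246e-03,  9.92143819e-01,  1.25096916e-01, -1.58232390e-05]), 'wrist_force': array([ 0.0721297 , -0.41430979, -0.43520864]), 'moment': array([0.016558  , 0.09234376, 0.003295  ]), 'finger_force': 0.0, 'gripper_width': 1.0008621646786804}
top -0.010529321932013265 420.8772769200996 [[-0.003, -0.996, 0.089, 0.503], [-1.0, 0.004, 0.012, 0.053], [-0.013, -0.088, -0.996, 1.245], [0.0, 0.0, 0.0, 1.0]]
plate 0.61 [299. 227. 314. 246.] 168 ((307.0, 235.0), (12.0, 14.0), 90.0)
[[0.4841, -0.0596, 0.058], [0.484, -0.0987, 0.058], [0.4506, -0.0982, 0.058], [0.4508, -0.0591, 0.058]]
plate 0.49 [220. 172. 311. 242.] 4670 ((265.580078125, 204.72
[... 2704 characters left out ...]
02)
shim_1 0.3 [228. 162. 328. 246.] 5575 ((276.29412841796875, 200.3235321044922), (88.52549743652344, 73.24575805664062), 14.03624439239502)
glue 0.86 [202. 160. 228. 203.] 895 ((210.6525421142578, 182.65545654296875), (41.87601089477539, 24.147480010986328), 83.41805267333984)
glue 0.21 [225. 161. 328. 242.] 5819 ((276.19500732421875, 200.47808837890625), (90.37012481689453, 74.38105010986328), 13.570433616638184)
sander 0.66 [289. 134. 335. 162.] 765 ((309.7930908203125, 148.01724243164062), (42.338539123535156, 20.24079132080078), 21.801406860351562)
bat 0.79 [165. 292. 314. 379.] 8068 ((239.33023071289062, 335.69964599609375), (88.04730224609375, 148.84608459472656), 89.40319061279297)
```

View pics/top0.png

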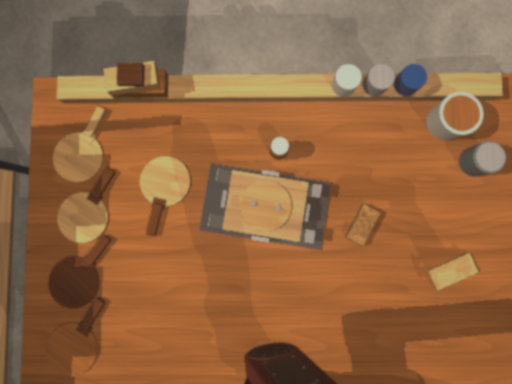

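View pics/side0.png

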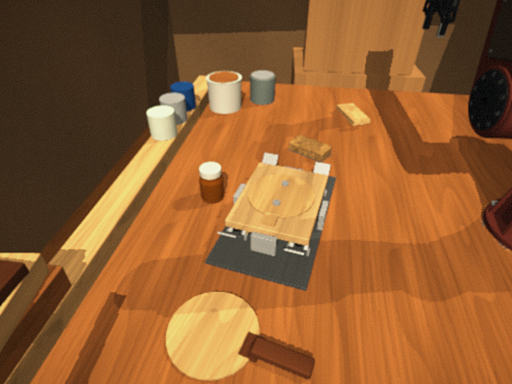

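The top view shows the bed and plate at about (265,205), yawed about -9.5°, with the jar at (279,147), the sander at (365,224) and the bat at (163,190). In the side view the four tabs stand up at the corners. Next I work out the press points.

```bash
cat >> h.py <<'E'
def goals():
    import json; c,th=json.load(open("pose.json")); R=np.array([[np.cos(th),-np.sin(th)],[np.sin(th),np.cos(th)]])
    sg=[(-1,1),(1,1),(1,-1),(-1,-1)]
    G={f"c{i+1}":np.r_[c+R@[a*.070,b*.098],.058] for i,(a,b) in enumerate(sg)}
    G.update({f"t{i+1}":np.r_[c+R@[a*.070,b*.138],.060] for i,(a,b) in enumerate(sg)})
    return G,th
def rel(P):
    from scipy.spatial.transform import Rotation as Ro
    o=observe(); q=o["tool_rot"]; R=Ro.from_quat([q[1],q[2],q[3],q[0]])
    return np.round(R.inv().apply(P-o["eef_pos"])*100,2)
E
python3 - <<'E'
from h import *
import json
s=snapshot("top")
def fit(t,z,k):
    r=trace(s,t); r=max(r,key=lambda r:r["region"].sum()*(r["score"]>.3)); 
    c=max(cv2.findContours(r["region"].astype(np.uint8),0,2)[0],key=cv2.contourArea)[:,0]
    W=np.array([at(s,u,v,z)[:2] for u,v in c],np.float32)
    return cv2.minAreaRect(W)
p=fit("plate",.058,0); b=fit("bed",.008,0); print(p,b)
for t,z in(("glue",.085),("sander",.028),("bat",.006)):print(t,fit(t,z,0)[0])
json.dump([list(p[0]),-0.165],open("pose.json","w"))
c=p[0]
for i in range(4):
    pass
# shim regions -> world
for r in trace(s,"shim_1")[:4]:
    v,u=np.nonzero(r["region"]); print("shim",np.round(at(s,u.mean(),v.mean(),.05),3))
G,th=goals()
for k,v in G.items(): print(k,np.round(v,4),rel(v))
# overlay
im=s["img"][:,:,::-1].copy(); im=cv2.resize(im[140:280,180:350],None,fx=4,fy=4)
for v in G.values():
    u,w=proj(s,v); cv2.circle(im,(int((u+.5-180)*4),int((w+.5-140)*4)),3,(0,0,255),-1)
cv2.imwrite("pics/ov.png",im)
E
```

```text
((0.5529531836509705, 0.03784186393022537), (0.224201500415802, 0.1764277219772339), 80.92155456542969) ((0.5544136762619019, 0.03741838037967682), (0.36328184604644775, 0.20872575044631958), 80.8818359375)
glue (0.5830793976783752, 0.3122725188732147)
sander (0.49661004543304443, -0.24184072017669678)
bat (0.5887483954429626, 0.3290044665336609)
shim [ 0.595 -0.102  0.05 ]
shim [0.51  0.177 0.05 ]
c1 [0.5   0.146 0.058] [ 52.06 -64.24  13.46]
c2 [0.6381 0.123  0.058 ] [ 64.87 -58.58  13.46]
c3 [ 0.6059 -0.0703  0.058 ] [ 56.95 -40.65  13.46]
c4 [ 0.4678 -0.0473  0.058 ] [ 44.14 -46.31  13.46]
t1 [0.5066 0.1855 0.06  ] [ 53.67 -67.9   13.26]
t2 [0.6447 0.1625 0.06  ] [ 66.48 -62.24  13.26]
t3 [ 0.5993 -0.1098  0.06  ] [ 55.33 -36.99  13.26]
t4 [ 0.4612 -0.0868  0.06  ] [ 42.53 -42.65  13.26]
```

View pics/ov.png

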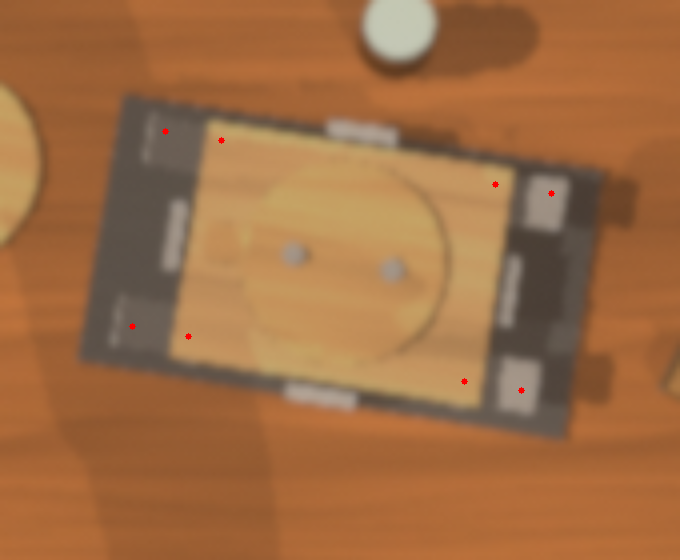

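The red points land on the four corners and on the tabs. I go to above corner 4 with the fingers shut.

{"name": "jog_arm", "arguments": {"xyz": [[4.1,-4.3,0],[8.2,-8.6,1],[12.3,-12.9,2],[16.4,-17.2,3],[20.5,-21.5,4],[24.6,-25.8,5],[28.7,-30.1,6],[32.8,-34.4,7]], "dr": [[0,0,0.05],[0,0,0.1],[0,0,0.15],[0,0,0.2],[0,0,0.25],[0,0,0.3],[0,0,0.35],[0,0,0.41]], "gripper": [1,1,1,1,1,1,1,1]}}

```text
time_s: 2.05
eef_pos: [0.3885, -0.1893, 0.1228]
tool_rot: [0.0, 0.997, -0.081, 0.001]
wrist_force: [1.2, -0.1, 0.4]
gripper_width: -0.0
finger_force: 0.0
```

```bash
python3 -c "
from h import *
print(observe()); print(rel(goals()[0]['c4']))"
```

```text
{'time_s': 2.05, 'joints': array([-6.16224731e-01, -1.34861019e-01,  2.11592250e+00,  8.38409623e-05,
        1.15869345e+00,  1.11604918e+00]), 'joint_vel': array([ 1.09931938e+00,  1.01365434e-01,  6.76161351e-02, -9.15524254e-04,
       -1.83201489e-01,  1.56366433e+00]), 'tau': array([ -4.40478891, -23.39602053, -27.15151191,  -0.03936934,
         0.3693658 ,  -1.05818041]), 'eef_pos': array([ 0.38848522, -0.18932525,  0.12282897]), 'tool_rot': array([ 4.35809682e-04,  9.96740621e-01, -8.06677696e-02,  8.09846967e-04]), 'wrist_force': array([ 1.17603115, -0.06834108,  0.39216543]), 'moment': array([-0.05416654, -0.0407635 ,  0.02459561]), 'finger_force': 0.0, 'gripper_width': -8.787583262659409e-05}
[  5.53 -15.3    6.48]
```

{"name": "jog_arm", "arguments": {"xyz": [[1.9,-5.1,1.5],[3.8,-10.2,3],[5.6,-15.4,4],[5.6,-15.4,5],[5.6,-15.4,5.6],[5.6,-15.4,5.9],[5.6,-15.4,5.9],[5.6,-15.4,5.9]], "dr": [[0,0,0],[0,0,0],[0,0,0],[0,0,0],[0,0,0],[0,0,0],[0,0,0],[0,0,0]], "gripper": [1,1,1,1,1,1,1,1]}}

```text
time_s: 3.05
eef_pos: [0.4674, -0.0486, 0.064]
tool_rot: [0.0, 0.997, -0.08, 0.0]
wrist_force: [0.3, 0.5, 0.6]
gripper_width: -0.004
finger_force: 0.0
```

```bash
python3 -c "
from h import *
print(observe()['wrist_force'],observe()['eef_pos']); print(rel(goals()[0]['c4']))"
```

```text
[0.31601769 0.49417855 0.62659779] [ 0.46736239 -0.04856731  0.06402422]
[ 0.02 -0.13  0.6 ]
```

{"name": "jog_arm", "arguments": {"xyz": [[0,0,0.3],[0,0,0.5],[0,0,0.6],[0,0,0.7],[0,0,0.8],[0,0,0.9],[0,0,0.9],[0,0,0.9]], "dr": [[0,0,0],[0,0,0],[0,0,0],[0,0,0],[0,0,0],[0,0,0],[0,0,0],[0,0,0]], "gripper": [1,1,1,1,1,1,1,1]}}

```text
time_s: 4.05
eef_pos: [0.4672, -0.0476, 0.0546]
tool_rot: [-0.0, 0.997, -0.08, 0.0]
wrist_force: [0.3, 0.5, 1.0]
gripper_width: -0.0
finger_force: 0.0
```

{"name": "jog_arm", "arguments": {"xyz": [[0,0,0.1],[0,0,0.2],[0,0,0.3],[0,0,0.3],[0,0,0.4],[0,0,0.5],[0,0,0.5],[0,0,0.5]], "dr": [[0,0,0],[0,0,0],[0,0,0],[0,0,0],[0,0,0],[0,0,0],[0,0,0],[0,0,0]], "gripper": [1,1,1,1,1,1,1,1]}}

```text
time_s: 5.05
eef_pos: [0.4672, -0.0476, 0.0496]
tool_rot: [-0.0, 0.997, -0.08, -0.0]
wrist_force: [-0.1, 0.3, 0.1]
gripper_width: -0.002
finger_force: 0.0
```

Run:
```python
from h import *
print(observe()['wrist_force'],observe()['eef_pos'])
for n in("wrist","side"):
    s=snapshot(n); im=s["img"][:,:,::-1]
    if n=="side": im=cv2.resize(im[130:300,190:360],None,fx=3.5,fy=3.5)
    cv2.imwrite(f"pics/{n}1.png",im)
```

```text
[-0.10564254  0.32341456  0.12053273] [ 0.46721344 -0.04762499  0.04960537]
```

View pics/side1.png

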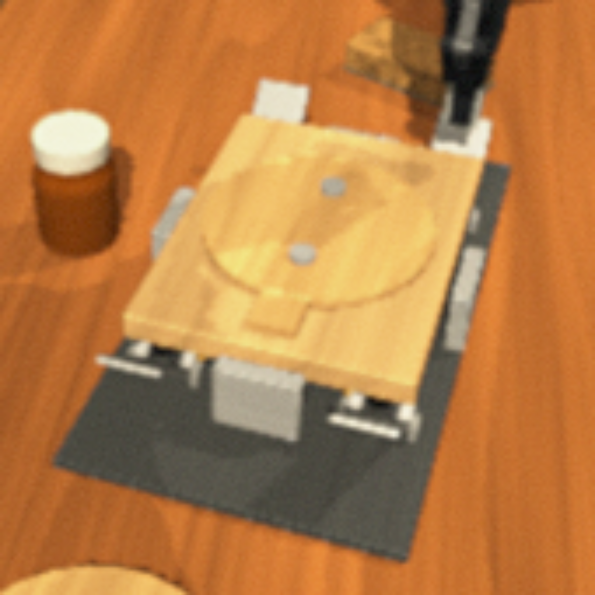

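Run:
```python
from h import *
o=observe();q=o["tool_rot"]
from scipy.spatial.transform import Rotation as Ro
R=Ro.from_quat([q[1],q[2],q[3],q[0]]).as_matrix()
G,_=goals()
s=snapshot("side"); a=cv2.resize(s["img"][130:300,190:360,::-1],None,fx=2.3,fy=2.3)
for k,v in list(G.items())+[("e",o["eef_pos"])]:
    u,w=proj(s,v); cv2.circle(a,(int((u+.5-190)*2.3),int((w+.5-130)*2.3)),3,(255,0,0) if k=="e" else (0,0,255),-1)
w=snapshot("wrist"); T=np.eye(4);T[:3,:3]=R;T[:3,3]=o["eef_pos"]; w["T"]=T@np.array(w["tool_from_camera"])
b=w["img"][:,:,::-1].copy()
for k,v in list(G.items())+[("e",o["eef_pos"])]:
    try:
        x,y=proj(w,v); cv2.circle(b,(int(x),int(y)),4,(255,0,0) if k=="e" else (0,0,255),-1)
        cv2.putText(b,k,(int(x),int(y)),0,.5,(0,255,0))
    except Exception: pass
im=np.zeros((391,800,3),np.uint8); im[:,:391]=a[:391,:391]; b=cv2.resize(b,(409,307)); im[:307,391:]=b
cv2.imwrite("pics/chk.png",im)
```

```text
(no output)
```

View pics/chk.png

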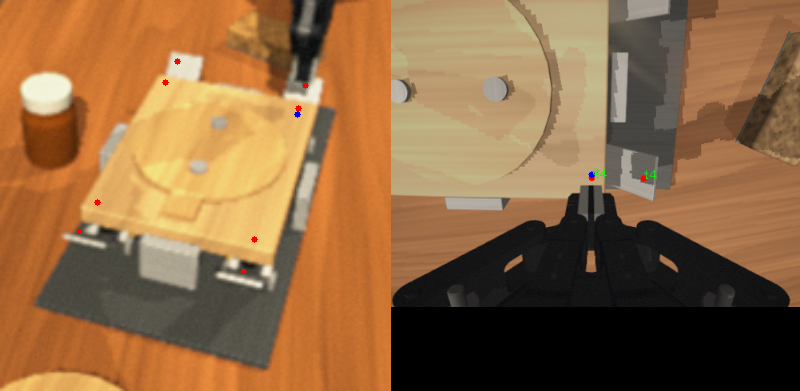

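Run:
```python
from h import *
o=observe();q=o["tool_rot"]
from scipy.spatial.transform import Rotation as Ro
R=Ro.from_quat([q[1],q[2],q[3],q[0]]).as_matrix()
s=snapshot("side")
w=snapshot("wrist"); w["T"]=np.array(w["tool_from_camera"]); print(np.round(w["T"],3))
for d in(0,.005,.01,.015,.02,.025): print(d,np.round(proj(w,np.array([0,0,-d]))),np.round(proj(s,o["eef_pos"]-R[:,2]*d),1))
a=cv2.resize(s["img"][140:200,290:350,::-1],None,fx=6,fy=6,interpolation=2); b=cv2.resize(w["img"][190:290,190:310,::-1],None,fx=3.6,fy=3.6)
im=np.zeros((360,800,3),np.uint8); im[:,:360]=a; im[:,360:792]=b
cv2.imwrite("pics/z.png",im); print(o["gripper_width"])
```

```text
[[-0.001 -0.956 -0.292  0.074]
 [ 1.    -0.001 -0.    -0.001]
 [ 0.    -0.292  0.956 -0.182]
 [ 0.     0.     0.     1.   ]]
0 [252. 218.] [319.  179.3]
0.005 [252. 221.] [319.2 177.6]
0.01 [252. 224.] [319.5 175.8]
0.015 [252. 228.] [319.7 174.1]
0.02 [252. 231.] [320.  172.3]
0.025 [252. 235.] [320.2 170.5]
0.0032072863058410965
```

View pics/z.png

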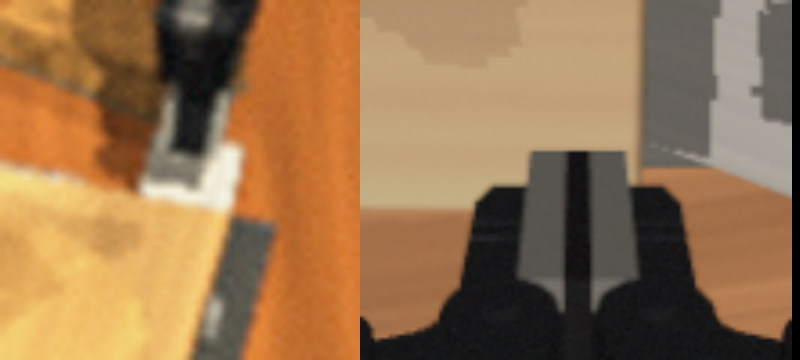

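The crop shows the fingertip ending near wrist row 232, about 20 mm short of the projected TCP, and still above the plate. That fits the zero force. I lower carefully until there is contact.

{"name": "jog_arm", "arguments": {"xyz": [[0,0,0.2],[0,0,0.4],[0,0,0.5],[0,0,0.6],[0,0,0.7],[0,0,0.8],[0,0,0.8],[0,0,0.8]], "dr": [[0,0,0],[0,0,0],[0,0,0],[0,0,0],[0,0,0],[0,0,0],[0,0,0],[0,0,0]], "gripper": [1,1,1,1,1,1,1,1]}}

```text
time_s: 6.35
eef_pos: [0.4672, -0.0476, 0.0416]
tool_rot: [0.0, 0.997, -0.08, 0.0]
wrist_force: [0.7, 0.6, -0.3]
gripper_width: -0.001
finger_force: 0.0
```

{"name": "jog_arm", "arguments": {"xyz": [[0,0,0.1],[0,0,0.2],[0,0,0.3],[0,0,0.4],[0,0,0.5],[0,0,0.5],[0,0,0.5],[0,0,0.5]], "dr": [[0,0,0],[0,0,0],[0,0,0],[0,0,0],[0,0,0],[0,0,0],[0,0,0],[0,0,0]], "gripper": [1,1,1,1,1,1,1,1]}}

```text
time_s: 7.35
eef_pos: [0.4673, -0.0477, 0.0367]
tool_rot: [0.0, 0.997, -0.079, 0.0]
wrist_force: [-0.4, -0.6, 0.5]
gripper_width: -0.003
finger_force: 0.0
```

Run:
```python
from h import *
o=observe(); print(o["wrist_force"],o["moment"],o["eef_pos"])
s=snapshot("side")
w=snapshot("wrist")
a=cv2.resize(s["img"][140:200,290:350,::-1],None,fx=6,fy=6,interpolation=2); b=cv2.resize(w["img"][190:290,190:310,::-1],None,fx=3.6,fy=3.6)
im=np.zeros((360,800,3),np.uint8); im[:,:360]=a; im[:,360:792]=b
cv2.imwrite("pics/z2.png",im)
```

```text
[-0.42407287 -0.60679105  0.45905797] [0.02527902 0.0441452  0.02159894] [ 0.46726809 -0.04765093  0.03666071]
```

View pics/z2.png

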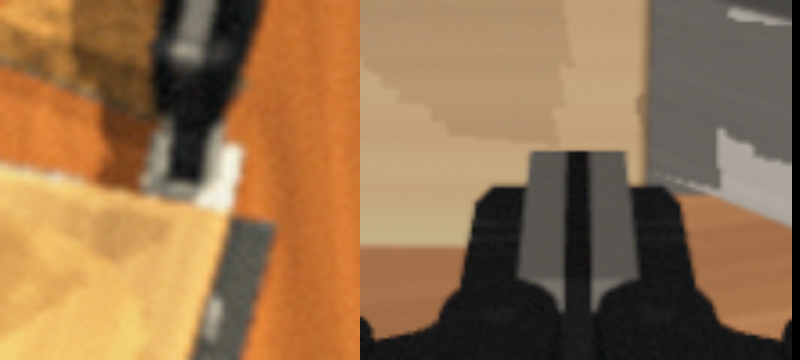

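The side crop and the wrist crop agree that the tips are about 40 mm behind the reported TCP, so about 20 mm is left to the plate. I keep descending.

{"name": "jog_arm", "arguments": {"xyz": [[0,0,0.4],[0,0,0.7],[0,0,0.9],[0,0,1.0],[0,0,1.1],[0,0,1.2],[0,0,1.2],[0,0,1.2]], "dr": [[0,0,0],[0,0,0],[0,0,0],[0,0,0],[0,0,0],[0,0,0],[0,0,0],[0,0,0]], "gripper": [1,1,1,1,1,1,1,1]}}

```text
time_s: 8.45
eef_pos: [0.4673, -0.0476, 0.0247]
tool_rot: [-0.0, 0.997, -0.08, 0.0]
wrist_force: [0.4, 0.0, -0.1]
gripper_width: -0.0
finger_force: 0.0
```

Run:
```python
from h import *
o=observe(); print(o["wrist_force"],o["moment"],o["eef_pos"])
s=snapshot("side")
w=snapshot("wrist")
a=cv2.resize(s["img"][130:230,270:370,::-1],None,fx=3.84,fy=3.84,interpolation=2); b=cv2.resize(w["img"][:,:,::-1],(512,384))[:,100:512]
im=np.zeros((384,800,3),np.uint8); im[:,:384]=a; im[:,384:796]=b
cv2.imwrite("pics/z3.png",im)
```

```text
[ 0.38942083  0.00386582 -0.14458304] [-0.02459364 -0.02206544 -0.00011162] [ 0.46728187 -0.04764146  0.02468138]
```

View pics/z3.png

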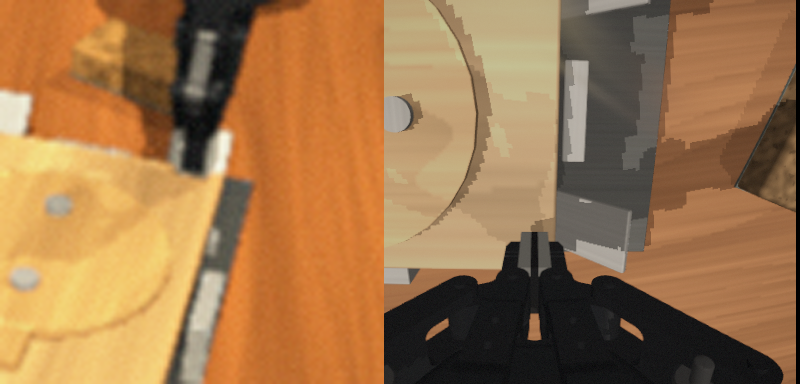

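{"name": "jog_arm", "arguments": {"xyz": [[0,0,0.1],[0,0,0.2],[0,0,0.3],[0,0,0.4],[0,0,0.5],[0,0,0.5],[0,0,0.5],[0,0,0.5]], "dr": [[0,0,0],[0,0,0],[0,0,0],[0,0,0],[0,0,0],[0,0,0],[0,0,0],[0,0,0]], "gripper": [1,1,1,1,1,1,1,1]}}

```text
time_s: 9.55
eef_pos: [0.4673, -0.0476, 0.0197]
tool_rot: [-0.0, 0.997, -0.08, 0.0]
wrist_force: [0.6, 0.4, -0.5]
gripper_width: 0.004
finger_force: 0.0
```

{"name": "jog_arm", "arguments": {"xyz": [[0,0,0.1],[0,0,0.2],[0,0,0.3],[0,0,0.4],[0,0,0.5],[0,0,0.5],[0,0,0.5],[0,0,0.5]], "dr": [[0,0,0],[0,0,0],[0,0,0],[0,0,0],[0,0,0],[0,0,0],[0,0,0],[0,0,0]], "gripper": [1,1,1,1,1,1,1,1]}}

```text
time_s: 10.55
eef_pos: [0.4674, -0.0477, 0.0191]
tool_rot: [-0.0, 0.997, -0.079, -0.001]
wrist_force: [-12.8, 2.1, 31.8]
gripper_width: 0.002
finger_force: 15.8
```

Contact at TCP z 0.0195, 32 N with no dip, so corner 4 is firm. The tips sit about 38.5 mm behind the reported TCP. Next is corner 3.

{"name": "jog_arm", "arguments": {"xyz": [[0,0,-2],[6,0,-2],[12,0,-1.8],[14,0,-1.3],[14,0,-0.8],[14,0,-0.4],[14,0,0],[14,0,0]], "dr": [[0,0,0],[0,0,0],[0,0,0],[0,0,0],[0,0,0],[0,0,0],[0,0,0],[0,0,0]], "gripper": [1,1,1,1,1,1,1,1]}}

```text
time_s: 11.55
eef_pos: [0.6047, -0.0696, 0.0191]
tool_rot: [-0.0, 0.997, -0.079, -0.001]
wrist_force: [-7.7, 1.0, 20.4]
gripper_width: -0.0
finger_force: 10.6
```

Corner 3 is firm too (20 N, no dip). Next is corner 2.

{"name": "jog_arm", "arguments": {"xyz": [[0,0,-2],[0,-6,-2.5],[0,-12,-2.5],[0,-18,-2],[0,-19.6,-1],[0,-19.6,-0.4],[0,-19.6,0],[0,-19.6,0]], "dr": [[0,0,0],[0,0,0],[0,0,0],[0,0,0],[0,0,0],[0,0,0],[0,0,0],[0,0,0]], "gripper": [1,1,1,1,1,1,1,1]}}

```text
time_s: 12.55
eef_pos: [0.6363, 0.1223, 0.0149]
tool_rot: [-0.0, 0.997, -0.081, -0.0]
wrist_force: [-0.8, 1.8, 1.9]
gripper_width: 0.001
finger_force: 1.4
```

Corner 2 dips (z 0.0149 at about 2 N). I press to the bottom and hold, then lift.

{"name": "jog_arm", "arguments": {"xyz": [[0,0,0.1],[0,0,0.2],[0,0,0.2],[0,0,0.2],[0,0,0.2],[0,0,0.2],[0,0,0.2],[0,0,0.2]], "dr": [[0,0,0],[0,0,0],[0,0,0],[0,0,0],[0,0,0],[0,0,0],[0,0,0],[0,0,0]], "gripper": [1,1,1,1,1,1,1,1]}}

```text
time_s: 13.55
eef_pos: [0.6366, 0.1223, 0.0143]
tool_rot: [0.0, 0.997, -0.08, -0.0]
wrist_force: [-4.5, 0.4, 8.8]
gripper_width: 0.002
finger_force: 4.5
```

Run:
```python
from h import *
o=observe(); print(o["wrist_force"],o["eef_pos"]); print(rel(goals()[0]["t2"]))
```

```text
[-4.4711764   0.42955715  8.82156762] [0.63660616 0.12226237 0.01432417]
[ 0.15 -4.09 -4.57]
```

Bottomed out at 9 N. Now lift, go out 4 cm and press tab 2 flat.

{"name": "jog_arm", "arguments": {"xyz": [[0,0,-1.5],[0,0,-2.8],[0.1,-2,-2.8],[0.1,-4,-2.8],[0.1,-4,-2.8],[0.1,-4,-1.8],[0.1,-4,-1],[0.1,-4,-0.5]], "dr": [[0,0,0],[0,0,0],[0,0,0],[0,0,0],[0,0,0],[0,0,0],[0,0,0],[0,0,0]], "gripper": [1,1,1,1,1,1,1,1]}}

```text
time_s: 14.55
eef_pos: [0.6431, 0.1625, 0.0164]
tool_rot: [0.0, 0.997, -0.08, -0.001]
wrist_force: [-0.7, -0.3, 2.0]
gripper_width: 0.001
finger_force: 0.8
```

Run:
```python
from h import *
o=observe(); print(o["wrist_force"],o["eef_pos"]); print(rel(goals()[0]["t2"]))
s=snapshot("side"); w=snapshot("wrist")
a=cv2.resize(s["img"][170:290,190:310,::-1],None,fx=3.2,fy=3.2,interpolation=2); b=w["img"][:,100:,::-1]
im=np.zeros((384,800,3),np.uint8); im[:,:384]=a; im[:,384:796]=b
cv2.imwrite("pics/z4.png",im)
```

```text
[-0.72754909 -0.2752014   2.01209124] [0.64311529 0.16246724 0.01642366]
[ 0.15 -0.02 -4.36]
```

View pics/z4.png

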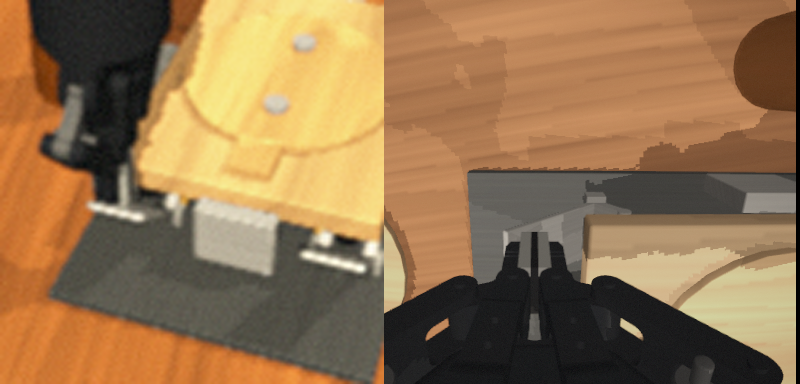

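The fingertip rests on tab 2 at side crop (118,200), clear of the plate edge. I press down in stages and watch the force.

{"name": "jog_arm", "arguments": {"xyz": [[0,0,0.4],[0,0,0.8],[0,0,1.2],[0,0,1.6],[0,0,2.0],[0,0,2.4],[0,0,2.5],[0,0,2.5]], "dr": [[0,0,0],[0,0,0],[0,0,0],[0,0,0],[0,0,0],[0,0,0],[0,0,0],[0,0,0]], "gripper": [1,1,1,1,1,1,1,1]}}

```text
time_s: 15.65
eef_pos: [0.6434, 0.1628, -0.0079]
tool_rot: [0.0, 0.997, -0.079, -0.0]
wrist_force: [0.6, 0.4, 0.3]
gripper_width: -0.001
finger_force: 0.2
```

{"name": "jog_arm", "arguments": {"xyz": [[0,0,0.3],[0,0,0.6],[0,0,0.9],[0,0,1.1],[0,0,1.3],[0,0,1.4],[0,0,1.5],[0,0,1.6]], "dr": [[0,0,0],[0,0,0],[0,0,0],[0,0,0],[0,0,0],[0,0,0],[0,0,0],[0,0,0]], "gripper": [1,1,1,1,1,1,1,1]}}

```text
time_s: 16.65
eef_pos: [0.6439, 0.1631, -0.0227]
tool_rot: [-0.0, 0.997, -0.08, -0.0]
wrist_force: [-1.8, 1.2, 8.0]
gripper_width: -0.0
finger_force: 4.0
```

The height matches flat (tip at 16 mm) with a firm stop at 8 N. I press a touch more, then lift clear.

{"name": "jog_arm", "arguments": {"xyz": [[0,0,0.15],[0,0,0.15],[0,0,0.15],[0,0,-1],[0,0,-4],[0,0,-9],[0,0,-14],[0,0,-14]], "dr": [[0,0,0],[0,0,0],[0,0,0],[0,0,0],[0,0,0],[0,0,0],[0,0,0],[0,0,0]], "gripper": [1,1,1,1,1,1,1,1]}}

```text
time_s: 17.65
eef_pos: [0.6482, 0.1632, 0.1231]
tool_rot: [-0.001, 0.997, -0.08, 0.006]
wrist_force: [0.7, 0.5, 0.2]
gripper_width: 0.004
finger_force: 0.0
```

Run:
```python
from h import *
o=observe(); print(o["wrist_force"],o["eef_pos"])
s=snapshot("side")
cv2.imwrite("pics/f.png",cv2.resize(s["img"][130:300,190:360,::-1],None,fx=3.5,fy=3.5))
```

```text
[0.67689664 0.45546506 0.17574852] [0.64823288 0.16316482 0.12310131]
```

View pics/f.png

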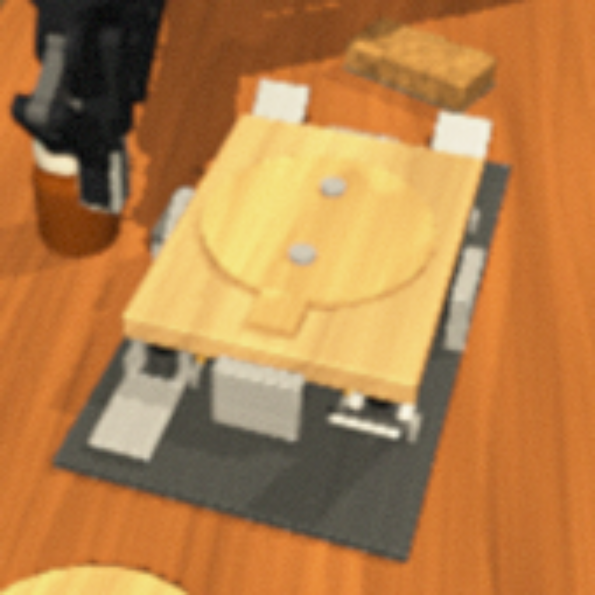

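Tab 2 lies flat at (137,415). The other three stand up at (280,100), (462,133) and (370,420). The plate is level and in place, the jar and sander have not moved, and the arm is clear. Handing in.

```bash
python3 -c "
from plant import *
print(close_job())"
```

```text
the job is handed in; nothing more can be done
None
```

Corner 2 (far left) was the one that dipped; I pressed its shim tab flat, the other three tabs still stood up in the last picture, and the job is handed in at about 18 s of the 53 s allowed (no verdict was returned).

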